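# Put the remotes away in their tray

### The job

Gather the four remote controls from the console into the rattan-look tray, each lying flat, keys up, in the recess that matches its own size (either way round). The power bank and the glasses case are not remotes: leave them where they are.

Things in the scene. Friction and masses are not known exactly. Their poses are not given: they have to be found in the camera images.
- remote_tv: TV remote: black plastic, rows of three small keys, square pad in the middle; the longest remote. Loose slab 175 x 46 x 22 mm (length, width, height) lying keys up, under 0.2 kg. Origin: centre of its underside; x along its length, y across, z up. 25 mm are free beside its long sides' middles.
- remote_aircon: air-conditioner remote: white plastic, a greenish display window, one wide bar key and six small keys; the widest remote. Loose slab 145 x 56 x 22 mm (length, width, height) lying keys up, under 0.2 kg. Origin: centre of its underside; x along its length, y across, z up. 25 mm are free beside its long sides' middles.
- remote_soundbar: soundbar remote: black plastic, one square pad and eight small keys in pairs; the narrowest remote. Loose slab 120 x 34 x 20 mm (length, width, height) lying keys up, under 0.2 kg. Origin: centre of its underside; x along its length, y across, z up. 25 mm are free beside its long sides' middles.
- remote_fan: ceiling-fan remote: white plastic, eight keys in pairs; the shortest remote. Loose slab 84 x 40 x 20 mm (length, width, height) lying keys up, under 0.2 kg. Origin: centre of its underside; x along its length, y across, z up. 25 mm are free beside its long sides' middles. Nothing movable is taller than 130 mm.
- bay_tv: Place of the TV remote: fixed grey liner 207 x 82 x 9 mm with a dark-floored recess 191 x 62 mm, 6 mm deep, in its middle. Origin: centre of the liner's underside; x along the recess's length, y across, z up. Recess floor 3 mm, rim 9 mm above the origin. The four liners lie side by side, 83 mm apart, in any order, in one tray.
- bay_aircon: Place of the air-conditioner remote: fixed grey liner 207 x 82 x 9 mm with a dark-floored recess 161 x 72 mm, 6 mm deep, in its middle. Origin: centre of the liner's underside; x along the recess's length, y across, z up. Recess floor 3 mm, rim 9 mm above the origin. The fixed tray is 226 x 344 mm, its floor 4 mm thick.
- bay_soundbar: Place of the soundbar remote: fixed grey liner 207 x 82 x 9 mm with a dark-floored recess 136 x 50 mm, 6 mm deep, in its middle. Origin: centre of the liner's underside; x along the recess's length, y across, z up. Recess floor 3 mm, rim 9 mm above the origin. Tray walls at the recess ends stand 30 mm above the console.
- bay_fan: Place of the ceiling-fan remote: fixed grey liner 207 x 82 x 9 mm with a dark-floored recess 100 x 56 mm, 6 mm deep, in its middle. Origin: centre of the liner's underside; x along the recess's length, y across, z up. Recess floor 3 mm, rim 9 mm above the origin. Tray walls along the liners' long sides stand 14 mm above the console.
- power_bank: Power bank, not a remote: plain black slab 140 x 52 x 20 mm with no keys on top and two sockets in one end. Loose; stays where it is. Origin: centre of its underside, x along its length, z up.
- glasses_case: Glasses case, not a remote: plain dark brown, rounded, 155 x 58 x 34 mm, no keys. Loose; stays where it is. Origin: centre of its underside, x along its length, z up.
Things that resemble listed ones, but are neither listed nor needed, are in the scene too. Leave any green look-alike of the remote_soundbar alone. Leave any purple look-alike of the remote_aircon alone.

How it is judged:
By the outcome, as a careful person would: the job done as asked, in the order asked, and still so for the second after the job is handed in, with the robot touching nothing.
It also fails if it takes over 112 s, if anything falls off the work surface, if the arm or the gripper's body presses on something with over 40 N, if the wrist force passes 120 N, or if a joint passes its speed limit or range.

### The arm

A 6-joint arm with a two-finger parallel gripper is mounted at the origin on the work surface. World frame = base frame: x ahead of the robot, y to its left, z up, the work surface at z = 0. Lengths are in mm, angles in rad, forces in N, time in s.
With the tool pointing down it reaches from about 300 to 775 mm from the base axis. Payload 14.6 kg.
Tool frame: the origin (TCP) lies on the centre line of the jaws, within the pads' length; the fingertips stand 19 mm ahead of it and the grasp point (between the pads) is the TCP (bot.tip_reach is the distance from the TCP to the fingertips, in mm); y points along the fingers, x is the direction in which the jaws open and shut, and the axes are right-handed (so a half turn about y gives the same grasp; the last joint's range is limited). The gripper opens to 85 mm and grips with 20 to 120 N. Pads are 22 mm wide; open, the fingers measure 114 mm over their backs; the gripper's body (76 mm by 85 mm) begins 54 mm behind the grasp point. The pads swing forward as they close: fully open they stand 13 mm farther back than shut.
Start: joints at [1.137, 0.3, 1.521, -0, 1.321, -0.067], TCP at [197.243, 513.405, 250.281] pointing down, gripper open.
Joint ranges: [-3.03, 3.03], [-0.79, 2.21], [0.23, 2.52], [-1.04, 4.18], [0, 3.07], [-2.55, 2.55]. Speed limits (rad/s): [2.22, 2.22, 2.57, 3.14, 3.14, 3.14].

### API

Orientations are given as a unit quaternion [w, x, y, z].
In Python, from rig import bot gives the robot as it stands. Calls block until the motion is done:
- bot.move_to(position, orientation): joint-space move of the TCP to a pose.
- bot.servo_line(position, attitude=None, speed=150, until_force=None): straight line of the TCP; attitude=None keeps the orientation; speed is the mean speed in mm/s. With until_force (N) it stops when the force on the tool has changed by that much, and returns True; else False.
- bot.move_joints(angles): joint-space move.
- bot.move_gripper(opening, grip_force=None): finger opening in mm; grip_force is the grip in N (None keeps the last); returns when the fingers have stopped.
- bot.dwell(seconds).
- bot.ik(position, orientation): joint angles nearest the present ones, or None.
- bot.read_state(): the state.
- bot.read_camera(name): name is "side" or "top"; returns a dict with "image" (420x560x3 uint8, blue, green, red), "depth" (420x560 float32, mm along the optical axis (not along the pixel's ray), 0 where there is no reading), "fovy" (degrees; the focal length in pixels is half the picture's height over the tangent of half this angle, whatever the lens; pixels are square), "cx", "cy" (the principal point, pixels), "k1" (the pictures are not rectified: a ray, as slopes to the right and down, at radius r is drawn at 1 + k1 r^2 times it, then the intrinsics apply), "eye" and "attitude" of the camera in the world. Camera axes: x right, y down, z forward; pixel columns grow to the right and rows downward; lengths in mm; the calibration is good to about 2 mm. A picture is of the moment at which its call begins.
A pose or a line that the arm cannot do raises bot.MotionError and nothing moves.
- bot.finish_job(): hands the job in, once; it reports no verdict.
The state is a dict: "clock": time; "joint_positions": joint angles; "qvel": joint speeds; "effort": joint torques, N m; "ee_pos": TCP position; "tool_rot": TCP orientation; "ft_force": force on the tool from outside, world axes, zero at the start; "moment": the same for the moment, N m; "grip_width": finger opening in mm.
Only numpy, scipy, OpenCV 4.12 (cv2) and the standard library are available. Lean on these libraries where they do the work, as an engineer would, in place of code of your own. Each camera call takes 0.05 s, during which the arm holds its last target. There are 200 camera calls.

## Working session

There is one attempt and no reset: what is moved stays moved. The work goes in short steps, each a Python script; the robot and the scene stay as the last script left them, time stands still between calls to the robot, and variables do not carry over. Pictures are saved under pics/ and viewed, about 12 in all and at most 16, crops included, and the job is handed in when it is done.

```bash
ls; mkdir -p pics
python3 - <<'E'
from rig import bot
import cv2,numpy as np
for n in("top","side"):
    c=bot.read_camera(n); cv2.imwrite(f"pics/{n}0.png",c["image"]); np.savez(f"{n}0.npz",**c)
    print(n,{k:v for k,v in c.items() if k not in("image","depth")})
print(bot.read_state())
E
```

```text
pics
top {'fovy': 46.22047942238525, 'cx': 278.7579293435409, 'cy': 213.09574078364494, 'k1': -0.15388079148819472, 'eye': array([ 381.3519735 ,  -32.97470359, 1329.61897909]), 'attitude': array([-0.02175579,  0.71183405, -0.70187107,  0.01399875])}
side {'fovy': 50.77015431867501, 'cx': 283.71656231656976, 'cy': 213.28894728274594, 'k1': -0.06776505209661014, 'eye': array([  877.49233247, -1121.28417424,   859.11319336]), 'attitude': array([-0.45716642,  0.86839004,  0.173146  , -0.08317494])}
{'clock': 0.1, 'joint_positions': array([ 1.13741204e+00,  3.00411353e-01,  1.52151979e+00, -1.69643077e-05,
        1.32068072e+00, -6.65889061e-02]), 'qvel': array([-0.00295676,  0.00049133,  0.00033695,  0.00050414, -0.00217738,
       -0.00080921]), 'effort': array([ 2.36736923e-03, -5.44377923e+01, -3.62372768e+01,  1.82714575e-05,
        2.95324069e-03, -1.01177334e-04]), 'ee_pos': array([197.1664911 , 513.24550585, 249.78000164]), 'tool_rot': array([-0.58261077,  0.58298846,  0.40012342, -0.40073733]), 'ft_force': array([-0.7739227 ,  0.25001922, -0.7124017 ]), 'moment': array([ 0.06612299,  0.04622853, -0.02361221]), 'grip_width': 84.88231115297656}
```

View pics/top0.png

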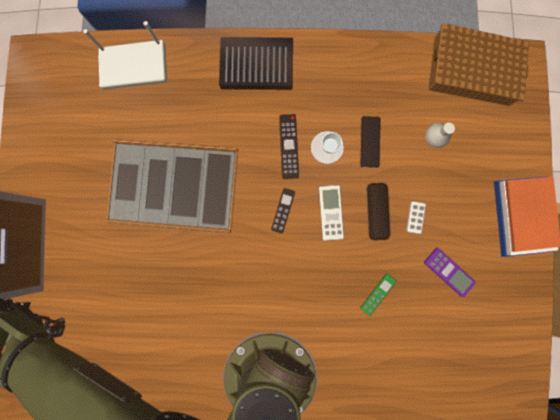

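View pics/side0.png

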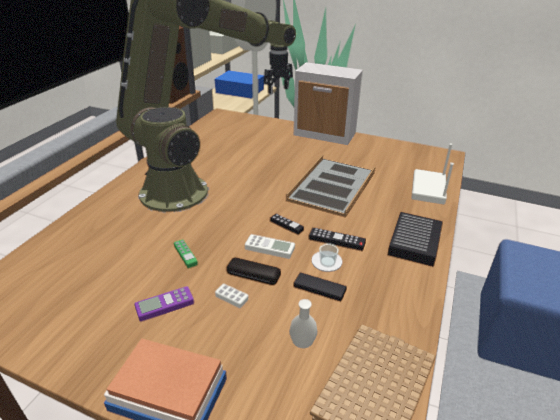

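The top view shows the tray around (172,187), with recesses from left to right: fan (127,182), soundbar (156,184), aircon (186,187) and tv (216,189). The remotes are tv (289,146), soundbar (284,210), aircon (331,213) and fan (416,217). The power bank is at (370,141), the glasses case at (378,210), and the green and purple look-alikes are nearer the robot. Next I'll rectify both views to metric maps.

```bash
cat > cam.py <<'E'
import numpy as np,cv2
from scipy.spatial.transform import Rotation as Ro
class Cam:
    def __init__(s,c):
        s.c=dict(c); h=c["image"].shape[0]; s.f=h/2/np.tan(np.radians(float(c["fovy"]))/2)
        w,x,y,z=c["attitude"]; s.R=Ro.from_quat([x,y,z,w]).as_matrix(); s.e=np.array(c["eye"]); s.k=float(c["k1"])
    def proj(s,P):
        p=(np.asarray(P,float)-s.e)@s.R; m=p[...,:2]/p[...,2:]; m=m*(1+s.k*(m**2).sum(-1,keepdims=True))
        return m*s.f+[float(s.c["cx"]),float(s.c["cy"])]
    def rays(s,uv):
        d=(np.asarray(uv,float)-[float(s.c["cx"]),float(s.c["cy"])])/s.f; m=d.copy()
        for _ in range(20): m=d/(1+s.k*(m**2).sum(-1,keepdims=True))
        return np.concatenate([m,np.ones_like(m[...,:1])],-1)@s.R.T   # unit optical depth
    def at(s,uv,z):
        r=s.rays(uv); return s.e+r*((z-s.e[2])/r[...,2:])
    def cloud(s):
        v,u=np.mgrid[:420,:560]; return s.e+s.rays(np.stack([u,v],-1))*s.c["depth"][...,None]
    # map: column grows with -y, row grows with -x ; top-left is (x1,y1)
    def ortho(s,x1,y1,W,H,z,k):
        r,c=np.mgrid[:int(H*k),:int(W*k)]; P=np.stack([x1-r/k,y1-c/k,np.full(r.shape,float(z))],-1)
        m=s.proj(P).astype(np.float32); return cv2.remap(s.c["image"],m[...,0],m[...,1],cv2.INTER_CUBIC)
def load(n): return Cam(np.load(n+".npz"))
E
python3 - <<'E'
import numpy as np,cv2
from cam import *
T,S=load("top0"),load("side0")
for n,uv,z in[("tvbay",(216,189),7),("fanbay",(127,182),7),("tv",(289,146),22),("ac",(331,213),22),("sb",(284,210),20),("fan",(416,217),20)]:
    P=T.at(uv,z); u,v=np.round(S.proj(P)).astype(int); a=T.cloud()[uv[1],uv[0]]; b=S.cloud()[v,u]
    print(n,P.round(),"topdepth",a.round(1),"side",(u,v),b.round(1))
a=T.ortho(660,130,400,300,20,2); cv2.imwrite("pics/rem_top.png",a)
a=S.ortho(660,130,400,300,20,2); cv2.imwrite("pics/rem_side.png",a)
a=np.hstack([T.ortho(600,430,370,260,13,1.08*1),S.ortho(600,430,370,260,13,1.08)]); cv2.imwrite("pics/tray.png",a)
E
```

```text
tvbay [511. 153.   7.] topdepth [511.2 153.    6.7] side (np.int64(320), np.int64(200)) [512.2 148.6  10.8]
fanbay [528. 401.   7.] topdepth [527.5 399.1  12.6] side (np.int64(344), np.int64(170)) [529.3 401.7   6.8]
tv [628. -43.  22.] topdepth [627.4 -43.   26.6] side (np.int64(336), np.int64(236)) [628.1 -46.5  23.4]
ac [ 450. -157.   22.] topdepth [ 449.6 -157.3   21.8] side (np.int64(269), np.int64(243)) [ 449.9 -157.9   21.5]
sb [456. -32.  20.] topdepth [455.8 -32.   23.8] side (np.int64(286), np.int64(222)) [456.6 -36.   21.3]
fan [ 442. -387.   20.] topdepth [ 442.1 -387.1   20.5] side (np.int64(232), np.int64(292)) [ 441.3 -383.6   17.3]
```

View pics/rem_top.png

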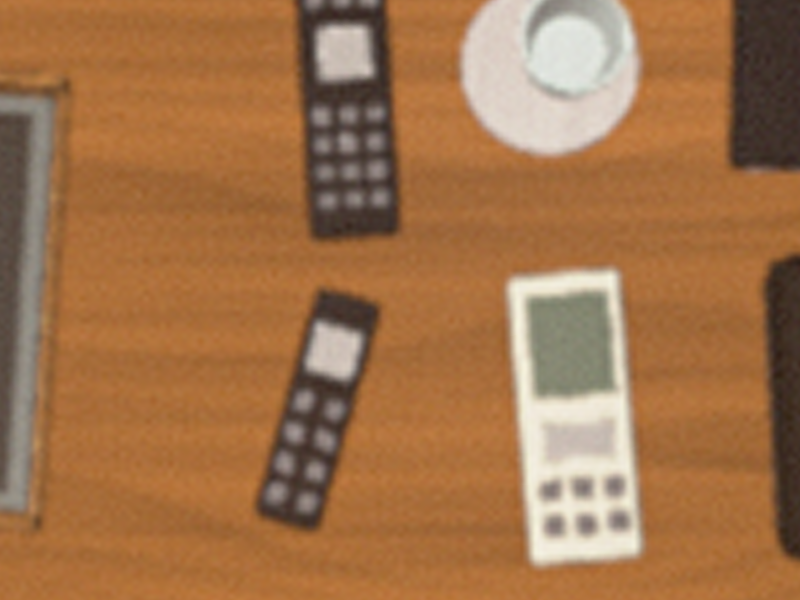

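View pics/rem_side.png

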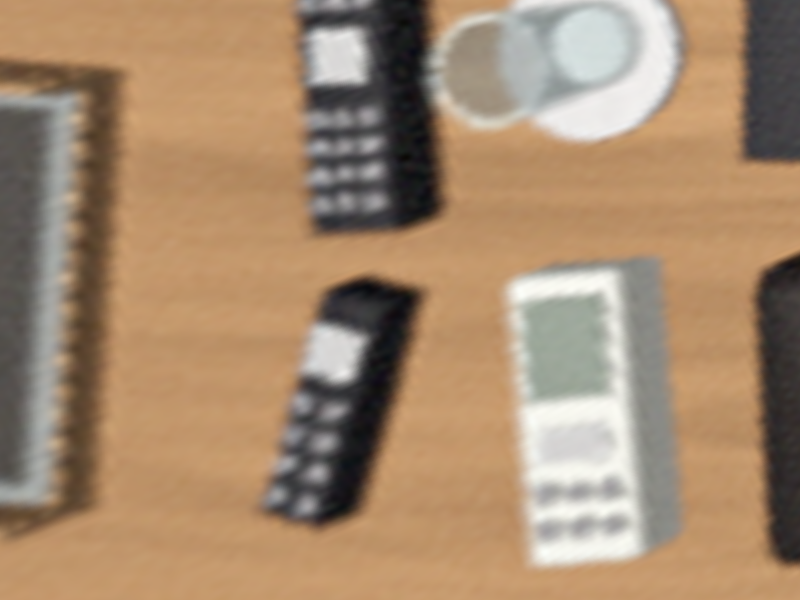

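View pics/tray.png

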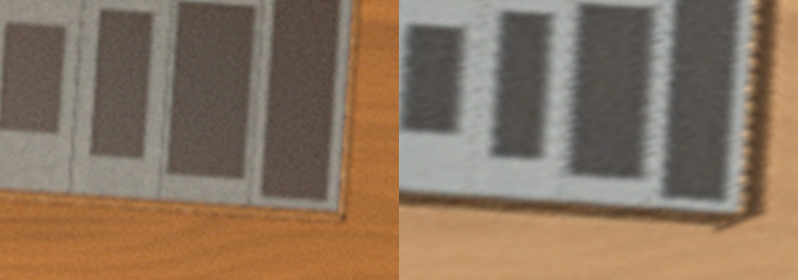

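Both rectified views agree at z≈20 for the remotes to about 3 mm: the tv pad is at (345,52) in the top map and (338,55) in the side map. At z≈13 the tray liners also agree. Now I'll segment the rectangles with code and check the sizes.

```bash
cat > seg.py <<'E'
from cam import *
def rect(C,xy,size,z,kind,half=130,k=2):
    """centre x,y and yaw of long axis of the rectangle near xy"""
    x1,y1=xy[0]+half,xy[1]+half; a=cv2.GaussianBlur(C.ortho(x1,y1,2*half,2*half,z,k),(0,0),1.5).astype(float)
    if kind=="rem": m=(a[...,2]-a[...,0])<a[...,2].clip(60)*0.38
    else: m=a.sum(-1)<kind
    m=cv2.morphologyEx(m.astype(np.uint8),cv2.MORPH_OPEN,np.ones((7,7))); m=cv2.morphologyEx(m,cv2.MORPH_CLOSE,np.ones((9,9)))
    cs,_=cv2.findContours(m,cv2.RETR_EXTERNAL,cv2.CHAIN_APPROX_NONE)
    best=min(cs,key=lambda c:abs(cv2.minAreaRect(c)[1][0]/k*cv2.minAreaRect(c)[1][1]/k/size[0]/size[1]-1)+np.hypot(*(np.array(cv2.minAreaRect(c)[0])-half*k))/40)
    r=cv2.minAreaRect(best); p=cv2.boxPoints(r); P=np.stack([x1-p[:,1]/k,y1-p[:,0]/k],1)
    e=P[1]-P[0]; f=P[2]-P[1]; L=e if np.hypot(*e)>np.hypot(*f) else f
    yaw=np.arctan2(L[1],L[0])%np.pi
    return P.mean(0).round(1),round(float(np.degrees(yaw)),1),np.sort([np.hypot(*e),np.hypot(*f)])[::-1].round(1)
SIZE=dict(tv=(175,46,22),aircon=(145,56,22),soundbar=(120,34,20),fan=(84,40,20))
REC=dict(tv=(191,62),aircon=(161,72),soundbar=(136,50),fan=(100,56))
E
python3 - <<'E'
from seg import *
T,S=load("top0"),load("side0")
for n,xy in dict(tv=(628,-43),aircon=(450,-157),soundbar=(456,-32),fan=(442,-387)).items():
    print(n,SIZE[n],rect(T,xy,SIZE[n],SIZE[n][2],"rem"),rect(S,xy,SIZE[n],SIZE[n][2],"rem"))
a=T.ortho(640,450,320,240,13,1).astype(int).sum(-1)
print(np.percentile(a[60:180,60:260],[5,25,50,75,95]))
th=float(np.percentile(a[60:180,60:260],[10,90]).mean())
b=S.ortho(640,450,320,240,13,1).astype(int).sum(-1); th2=float(np.percentile(b[60:180,60:260],[10,90]).mean())
for n,xy in dict(tv=(511,153),aircon=(515,236),soundbar=(522,319),fan=(528,401)).items():
    print("bay",n,REC[n],rect(T,xy,REC[n],13,th),rect(S,xy,REC[n],13,th2))
for C in(T,S):
    P=C.cloud(); z=P[...,2]
    for n,xy in dict(tv=(628,-43),aircon=(450,-157),soundbar=(456,-32),fan=(442,-387),tvbay=(511,153),acbay=(515,236),sbbay=(522,319),fanbay=(528,401),liner=(519,277),table=(370,-100)).items():
        m=np.hypot(P[...,0]-xy[0],P[...,1]-xy[1])<14; print(n,round(float(np.median(z[m])),1),end="; ")
    print()
E
```

```text
tv (175, 46, 22) (array([629.1, -42.4], dtype=float32), 3.5, array([169.1,  40.7], dtype=float32)) (array([634.5, -97.4], dtype=float32), 3.5, array([172.8, 155.6], dtype=float32))
aircon (145, 56, 22) (array([ 451.7, -156.9], dtype=float32), 4.8, array([146.8,  58.5], dtype=float32)) (array([ 454.8, -168.7], dtype=float32), 5.0, array([153.6,  84. ], dtype=float32))
soundbar (120, 34, 20) (array([455.8, -28.9], dtype=float32), 164.2, array([112.4,  30.2], dtype=float32)) (array([458.7, -37.7], dtype=float32), 165.0, array([125.8,  50.5], dtype=float32))
fan (84, 40, 20) (array([ 441.8, -386.5], dtype=float32), 171.3, array([86.2, 44.1], dtype=float32)) (array([ 445.5, -396.3], dtype=float32), 171.0, array([97.3, 56.6], dtype=float32))
[237. 249. 263. 377. 429.]
bay tv (191, 62) (array([511.4, 151.7], dtype=float32), 176.3, array([191.7,  62.8], dtype=float32)) (array([510.5, 151.5], dtype=float32), 176.1, array([190.1,  60.2], dtype=float32))
bay aircon (161, 72) (array([517.5, 235.1], dtype=float32), 175.8, array([161. ,  74.1], dtype=float32)) (array([515.8, 234.1], dtype=float32), 176.1, array([160.2,  71.2], dtype=float32))
bay soundbar (136, 50) (array([523.1, 317.9], dtype=float32), 175.9, array([135.5,  50.3], dtype=float32)) (array([521.5, 317.1], dtype=float32), 176.0, array([135.2,  48.5], dtype=float32))
bay fan (100, 56) (array([528.6, 400.9], dtype=float32), 176.0, array([99. , 56.3], dtype=float32)) (array([527.2, 399.7], dtype=float32), 176.2, array([98.8, 54.1], dtype=float32))
tv 22.9; aircon 22.8; soundbar 19.6; fan 20.0; tvbay 7.6; acbay 8.3; sbbay 7.2; fanbay 7.8; liner 12.8; table -0.5; 
tv 23.3; aircon 23.1; soundbar 20.8; fan 20.6; tvbay 7.8; acbay 6.4; sbbay 6.1; fanbay 6.4; liner 11.3; table 1.0;
```

```bash
cat > act.py <<'E'
from rig import bot
from seg import *
import sys
YAW=176.05
BAY=dict(tv=(511.0,151.6),aircon=(516.7,234.6),soundbar=(522.3,317.5),fan=(527.9,400.3))
REM=dict(tv=((628.5,-42.8),3.5),aircon=((451.4,-157.2),4.8),soundbar=((455.8,-30.5),164.2),fan=((441.8,-387),171.3))
def quats(yaw):
    out=[]
    for s in(0,180):
        a=np.radians(yaw+90+s); x=np.array([np.cos(a),np.sin(a),0]); y=np.array([0,0,-1.]); 
        q=Ro.from_matrix(np.stack([x,y,np.cross(x,y)],1)).as_quat(); out.append(np.roll(q,1))
    return out
def go(xy,z,yaw):
    now=bot.read_state()["joint_positions"]; c=[]
    for q in quats(yaw):
        j=bot.ik([*xy,z],q)
        if j is not None: c.append((np.abs(np.array(j)-now).max(),q))
    q=min(c,key=lambda t:t[0])[1]; bot.move_to([*xy,z],q)
def st(tag):
    s=bot.read_state(); print(tag,"t",round(s["clock"],1),"tcp",s["ee_pos"].round(1),"grip",round(s["grip_width"],1),"f",s["ft_force"].round(1))
    return s
def pick(n,H=180):
    (x,y),yaw=REM[n]; w=SIZE[n][1]
    go((x,y),H,yaw); bot.move_gripper(w+14,30)
    bot.servo_line([x,y,45],speed=200)
    hit=bot.servo_line([x,y,8],speed=30,until_force=5); zc=st(f"{n} touch {hit}")["ee_pos"][2]
    zg=zc+11; bot.servo_line([x,y,zg],speed=60)
    bot.move_gripper(w-12,30); st("gripped")
    bot.servo_line([x,y,H],speed=200); s=st("lifted")
    return zg,s["grip_width"]
def place(n,zg,H=180):
    x,y=BAY[n]; go((x,y),H,YAW)
    bot.servo_line([x,y,zg+7+12],speed=200)
    hit=bot.servo_line([x,y,zg+7-3],speed=25,until_force=5); s=st(f"down {hit}")
    bot.move_gripper(SIZE[n][1]+14); bot.servo_line([x,y,H],speed=200); st("placed")
E
python3 - <<'E'
from act import *
s=bot.read_state(); q=s["tool_rot"]; print(Ro.from_quat(np.roll(q,-1)).as_matrix().round(2),bot.tip_reach)
for n,(xy,yaw) in REM.items():
    for qq in quats(yaw)+quats(YAW): print(n,[None if (j:=bot.ik([*p,z],qq)) is None else np.round(j,1)[[0,5]] for p in(xy,BAY[n]) for z in(15,180)])
E
```

```text
[[ 0.36 -0.   -0.93]
 [ 0.93 -0.    0.36]
 [-0.   -1.    0.  ]] 19.0
tv [array([-0.1, -1.8]), array([-0.1, -1.8]), array([ 0.2, -1.4]), array([ 0.2, -1.4])]
tv [array([-0.1,  1.4]), array([-0.1,  1.4]), array([0.2, 1.7]), array([0.2, 1.7])]
tv [array([-0.1,  1.5]), array([-0.1,  1.5]), array([0.2, 1.9]), array([0.2, 1.9])]
tv [array([-0.1, -1.6]), array([-0.1, -1.6]), array([ 0.2, -1.3]), array([ 0.2, -1.3])]
aircon [array([-0.4, -2.1]), array([-0.4, -2.1]), array([ 0.4, -1.3]), array([ 0.4, -1.3])]
aircon [array([-0.4,  1.1]), array([-0.4,  1.1]), array([0.4, 1.8]), array([0.4, 1.8])]
aircon [array([-0.4,  1.2]), array([-0.4,  1.2]), array([0.4, 2. ]), array([0.4, 2. ])]
aircon [array([-0.4, -1.9]), array([-0.4, -1.9]), array([ 0.4, -1.1]), array([ 0.4, -1.1])]
soundbar [array([-0.1,  1.7]), array([-0.1,  1.7]), array([0.5, 2.3]), array([0.5, 2.3])]
soundbar [array([-0.1, -1.4]), array([-0.1, -1.4]), array([ 0.5, -0.8]), array([ 0.5, -0.8])]
soundbar [array([-0.1,  1.5]), array([-0.1,  1.5]), array([0.5, 2.1]), array([0.5, 2.1])]
soundbar [array([-0.1, -1.6]), array([-0.1, -1.6]), array([ 0.5, -1. ]), array([ 0.5, -1. ])]
fan [array([-0.8,  0.9]), array([-0.8,  0.9]), array([0.6, 2.3]), array([0.6, 2.3])]
fan [array([-0.8, -2.2]), array([-0.8, -2.2]), array([ 0.6, -0.8]), array([ 0.6, -0.8])]
fan [array([-0.8,  0.9]), array([-0.8,  0.9]), array([0.6, 2.2]), array([0.6, 2.2])]
fan [array([-0.8, -2.3]), array([-0.8, -2.3]), array([ 0.6, -0.9]), array([ 0.6, -0.9])]
```

Everything is reachable and the tool frame is as expected. I'll start with the TV remote and check the result by camera.

Run:
```python
from act import *
zg,w=pick("tv")
print(zg,w); c=bot.read_camera("side"); cv2.imwrite("pics/tvlift.png",cv2.resize(c["image"][60:300,180:480],None,fx=2,fy=2))
if abs(w-46)<4: place("tv",zg)
```

```text
tv touch True t 4.8 tcp [628.4 -42.8  14. ] grip 60.0 f [-2.1  0.3  7.4]
gripped t 5.4 tcp [628.5 -42.8  25. ] grip 45.5 f [0.1 0.5 2.9]
lifted t 6.3 tcp [627.9 -42.8 178.5] grip 44.9 f [ 0.1 -0.3 -2.2]
25.003778219918125 44.90463037695071
down True t 8.6 tcp [511.1 151.6  31.7] grip 45.2 f [0.7 0.3 3.7]
placed t 9.8 tcp [510.5 151.5 178.8] grip 60.1 f [ 0.1 -0.9 -0.6]
```

View pics/tvlift.png

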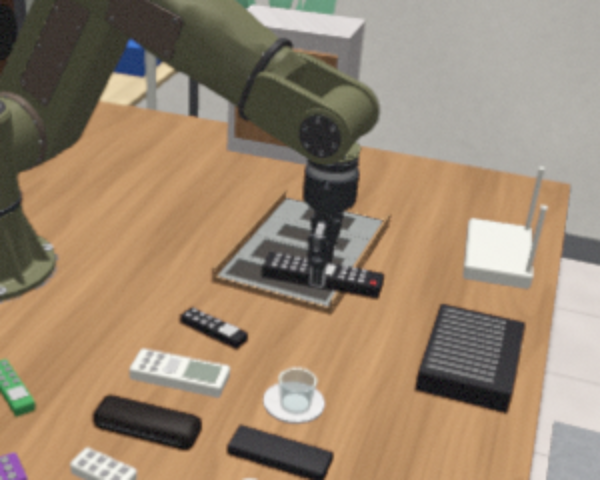

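The TV remote was held level at (325,275), and it touched down at 31.7, which is grasp height + 6.7, so it sits on the recess floor. Next I'll do the other three, stopping if a grip width is wrong.

Run:
```python
from act import *
for n in("soundbar","aircon","fan"):
    zg,w=pick(n)
    if abs(w-SIZE[n][1])>4: print("BAD GRIP",n,w); break
    place(n,zg)
bot.move_to([400,-150,300],quats(0)[0]) 
for n in("top","side"):
    c=bot.read_camera(n); cv2.imwrite(f"pics/{n}1.png",c["image"]); np.savez(f"{n}1.npz",**c)
T,S=load("top1"),load("side1")
cv2.imwrite("pics/trayend.png",np.vstack([T.ortho(640,460,360,240,25,1.2),S.ortho(640,460,360,240,25,1.2)]))
for n,xy in BAY.items():
    for C in(T,S):
        P=C.cloud(); m=np.hypot(P[...,0]-xy[0],P[...,1]-xy[1])<14; print(n,P[m][:,2].max().round(1),np.median(P[m][:,2]).round(1))
st("end")
```

```text
soundbar touch True t 12.6 tcp [455.7 -30.5  16.3] grip 48.1 f [-1.8  0.4  9.2]
gripped t 13.2 tcp [455.8 -30.5  27.4] grip 33.3 f [-2.2  0.8  6.4]
lifted t 14.1 tcp [455.3 -30.4 178.9] grip 32.9 f [-0.7  0.1 -0.7]
down True t 16.7 tcp [522.3 317.5  34.2] grip 33.3 f [-0.6  0.4  4.1]
placed t 17.9 tcp [521.8 317.3 178.6] grip 47.7 f [ 0.5  0.3 -1.5]
aircon touch True t 21.9 tcp [ 451.3 -157.2   11.3] grip 69.8 f [-2.   0.4  7.5]
gripped t 22.5 tcp [ 451.4 -157.2   22.4] grip 55.1 f [-0.9  0.4  4.8]
lifted t 23.4 tcp [ 450.9 -157.   178.8] grip 55.3 f [ 0.1 -0.2 -1. ]
down True t 26.2 tcp [516.7 234.6  29.2] grip 55.1 f [-0.9  0.1  5.2]
placed t 27.4 tcp [516.2 234.4 178.7] grip 70.2 f [-0.3  0.  -0.2]
fan touch True t 31.7 tcp [ 441.8 -387.    15.3] grip 54.0 f [-1.7  2.3  9.4]
gripped t 32.4 tcp [ 441.8 -387.    26.3] grip 39.1 f [-0.3  0.8  4.1]
lifted t 33.3 tcp [ 441.4 -386.6  178.6] grip 39.3 f [ 0.7  0.3 -0.6]
down True t 37.4 tcp [527.9 400.3  33.1] grip 39.0 f [0.5 0.3 2.5]
placed t 38.6 tcp [527.5 400.  178.6] grip 53.9 f [ 0.7 -0.2 -0.9]
tv 39.7 30.5
tv 35.1 30.2
aircon 36.6 29.8
aircon 33.8 30.5
soundbar 34.2 27.9
soundbar 31.6 28.0
fan 34.8 28.2
fan 32.4 27.2
end t 42.2 tcp [ 400.1 -149.9  300. ] grip 54.2 f [ 0.5  0.1 -0.5]
```

View pics/trayend.png

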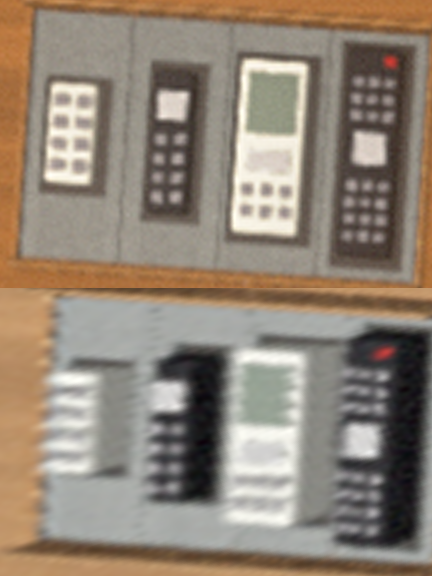

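View pics/side1.png

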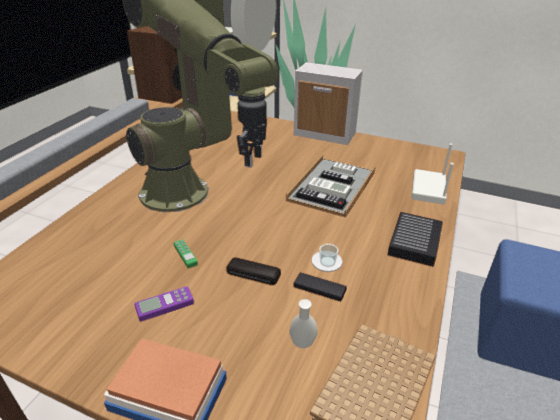

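All four remotes lie keys up in their own recesses: fan (72,133), soundbar (175,135), aircon (270,145) and tv (370,150). The power bank, glasses case and look-alikes haven't moved. One last flatness check at the remotes' edges, then I'll hand in.

Run:
```python
from act import *
T=load("top1"); T0=load("top0"); P=T.cloud().reshape(-1,3); a=np.radians(YAW); u=np.array([np.cos(a),np.sin(a)]); v=np.array([-u[1],u[0]])
ok=True
for n,xy in BAY.items():
    d=P[:,:2]-xy; l,w=d@u,d@v; L,W,h=SIZE[n]; m=(abs(l)<L/2-8)&(abs(w)<W/2-8)
    c=np.linalg.lstsq(np.c_[l[m],w[m],np.ones(m.sum())],P[m,2],rcond=None)[0]
    print(n,"height",c[2].round(1),"tilt rise over L,W mm",(c[0]*L).round(1),(c[1]*W).round(1)); ok&=abs(c[2]-7-h)<3 and abs(c[0]*L)<4 and abs(c[1]*W)<4
d=np.abs(T.c["image"].astype(int)-T0.c["image"]).mean(-1)
for n,(x,y) in dict(bank=(370,141),case=(378,210),green=(378,294),purple=(449,272),cup=(327,147)).items(): print(n,d[y-22:y+22,x-15:x+15].mean().round(1))
print(ok)
if ok: bot.finish_job()
```

```text
tv height 29.8 tilt rise over L,W mm -0.5 0.5
aircon height 30.4 tilt rise over L,W mm -1.3 0.1
soundbar height 27.9 tilt rise over L,W mm 0.3 -1.0
fan height 28.2 tilt rise over L,W mm 0.5 0.1
bank 4.0
case 13.2
green 7.6
purple 3.8
cup 4.4
True
the job is handed in; nothing more can be done
```

Run:
```python
import numpy as np
a,b=[np.load(f"side{i}.npz")["image"].astype(int) for i in(0,1)]
print("case side diff",np.abs(a-b)[255:288,222:285].mean().round(1),"bank",np.abs(a-b)[270:302,290:350].mean().round(1))
```

```text
case side diff 3.9 bank 2.4
```

All four remotes are in the tray, each lying flat and keys up in the recess of its own size. I handed the job in at about 42 s on the robot's clock.

- **Finding things:** I located the remotes and recesses from the top and side cameras. The heights measured from both agreed with the text to about 1.5 mm.
- **Grips:** The grip widths matched the remotes: 45, 33, 55 and 39 mm for tv, soundbar, aircon and fan.
- **Flatness:** Before handing in, the remote tops stood at 29.8, 27.9, 30.4 and 28.2 mm (same order), where 27 to 29 mm was expected. A remote resting on a rim would have stood about 6 mm higher. Tilt was at most 1.3 mm over any length or width.
- **Things left alone:** The power bank, glasses case, cup and both look-alikes were not touched.
- **One check that disagreed:** The before/after top picture differed more around the glasses case (13.2, against 3.8 to 7.6 for the other things). The parked arm was probably in that view. In the side view the case shows almost no change (3.9, power bank 2.4), so I take it as unmoved.

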